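Load a coated coupon under the spring clip of a contact jig

TASK

Load the coated coupon into the contact jig with the fingertips alone: press the clip's long thumb tab down with one fingertip so that the brass foot stands clear, and while it is held down push the white coupon carrier with the other fingertip along its channel and beneath the foot, until it is fully home against the end stop; then let the tab go so that the foot clamps the coupon. The foot must not rub over the coating on the way in, so keep the tab down until the carrier is home. Do not grasp or lift the carrier, and leave everything else on the bench where it is.

Things in the scene. Friction and masses are not known exactly. Their poses are not given: they have to be found in the camera images.
- jig: Contact jig, fixed: grey base, top 8 mm above the bench, spanning x -100..100, y -30..60 mm; 39 mm wide channel for the carrier between black rails 5 mm high. Origin: bench height, channel centre line, 75 mm before the end stop. x = the push direction, y = across, toward the clip's thumb tab, z up. At x 92 mm stand two terminals (red, black), tops 23 mm above the bench.
- stop (a point): Foot of the end stop: the middle of the stop's face, at the level of the channel's floor (8 mm above the bench). Axes as the jig's. The black stop block is 9 mm high.
- carrier: White coupon carrier, loose, about 60 g: plate 60 (x) x 36 (y) x 6 mm with a copper-coloured coupon let in flush, in the channel with 1.5 mm play each side. Origin: centre of its underside; x toward its front edge, which goes to the stop. At the rear (x -30..-22 mm) a push ledge, full width, top 22 mm above the underside. Starts with its front edge 9 to 39 mm short of the foot.
- carrier_front (a point): Middle of the carrier's front edge, at its underside; axes as the carrier's. At the stop when home; the ledge's rear face is then 60 mm before the stop and the ledge 16 mm clear of the foot.
- ledge (a point): Middle of the rear face of the carrier's push ledge, 16 mm above the carrier's underside (6 mm below the ledge's top); axes as the carrier's. Pushing this face along x moves the carrier in.
- tab_top (a point): Middle of the thumb tab's ribbed blue plastic pad. The tab is 78 mm long along jig x (-62..16 mm) and 36 mm wide (jig y 54..90 mm), so long that a fingertip can slide along it in the push direction while holding it down. This point is 73 mm to +y of the channel's centre line, 35 mm above the bench when shut and about 21 mm when fully down (9 mm below the ledge's top).
- foot_tip (a point): Lower near edge of the brass foot, the end that the carrier meets first, 36 mm before the stop; when shut 6 mm to +y of the channel's centre line and 9 mm above the bench.
- multimeter: Orange-and-black hand multimeter lying beside the jig (its -y side), 140 x 72 x 40 mm; a bystander. Origin: centre of its underside.
- tweezers: Steel tweezers lying beside the thumb tab, 122 x 13 x 9 mm, a bystander. Origin: middle of its underside.
- crucible: White porcelain crucible, 41 mm across, 28 mm high, beyond the thumb tab; a bystander. Origin: centre of its underside.
- vial: Glass vial with a blue cap, 24 mm across, 44 mm high, near the far end of the jig; a bystander. Origin: centre of its underside.
- pen: White-and-blue pen, 145 mm long, on the bench in front of the jig; a bystander. Origin: middle of its underside.
- clip_angle (a joint): Angle of the spring clip, a rocker on a shaft along jig x. 0: shut, the foot 1 mm above the channel floor; it blocks the channel and the carrier cannot push it up. About 0.17: foot resting on the carrier; above 0.20: foot clear of it; 0.36: tab at its lower limit, foot 5 mm clear. About 3 N on the tab starts it, about 7 N holds it at the limit; let go, it shuts by itself.
- clip: The spring clip: shaft along jig x with a thumb tab on one side and a clamping arm on the other. Origin on the shaft's axis (jig x 0, y 36 mm, 26 mm above the bench); axes as the jig's when shut. Shaft and bearings reach 33 mm above the bench. The arm with the brass contact foot lies at jig x 39..59 mm (36 to 16 mm before the stop), top 31 mm above the bench shut, 44 mm raised.
There are look-alikes about, which are no part of the job. Leave any green or purple look-alike of the carrier alone.

How it is judged:
By the outcome, as a careful person would: the job done as asked, in the order asked, and still so for the second after the job is handed in, with the robot touching nothing.
It also fails if it takes over 51 s, if anything falls off the work surface, if the arm or the gripper's body presses on something with over 40 N, if the wrist force passes 120 N, or if a joint passes its speed limit or range.

ROBOT

A 6-joint arm with a two-finger parallel gripper is mounted at the origin on a cart in front of the work surface, level with it; the furniture and walls round the work are solid. World frame = base frame: x ahead of the robot, y to its left, z up, the work surface at z = 0. Lengths are in mm, angles in rad, forces in N, time in s.
With the tool pointing down it reaches from about 350 to 975 mm from the base axis. Payload 7.1 kg.
Tool frame: the origin (TCP) lies between the finger pads; the fingertips stand 19 mm ahead of it and the grasp point (between the pads) is the TCP; y points along the fingers, z is the direction in which the jaws open and shut, and the axes are right-handed (so a half turn about y gives the same grasp; the last joint's range is limited). The gripper opens to 88 mm and grips with 3 to 60 N. Pads are 20 mm wide; open, the fingers measure 115 mm over their backs; the gripper's body (75 mm by 178 mm) begins 61 mm behind the grasp point.
Start: joints at [-1.221, 0.423, 1.63, -0, 1.089, -0.019], TCP at [225.327, -582.952, 241.675] pointing down, gripper open.
Joint ranges: [-3, 3], [-0.9, 2.11], [0.09, 2.58], [-1.31, 4.45], [0.11, 2.69], [-2.54, 2.54]. Speed limits (rad/s): [2.39, 2.39, 3.01, 3.14, 3.14, 3.14].

INTERFACE

Orientations are given as a rotation vector (axis times angle).
In Python, from workcell import ctrl gives the robot as it stands.
- The arm moves only by the tool servo_tool, never from a script. Its argument "moves" is text: rows parted by semicolons, each of 6 numbers parted by spaces: the shift along the world's x, y, z in m, then the turn, a rotation vector about the world's x, y, z in degrees. A call has 1 to 8 rows; each row is the pose to reach, as a shift and turn from the pose commanded when the call began; what a row does not reach only later rows make up. A row lasts 1/8 s, in which the tool goes at most 62.5 mm and 10.7 degrees, less where a joint would pass 70% of its speed; a pose out of reach is approached as far as the arm can. A call with a gripper value outside its range is refused whole. "hand" is the closure in counts, from 0 (fully open) to 255 (shut), set as the call begins (left out, the last holds). The fingers move at their own pace and stop on an object; the grip force is fixed at half the most. Time passes only in rows, so rows that repeat a pose let the fingers close. It gives the time, the measured TCP pose, the force and the opening at its end, in the units of the state.
- ctrl.get_obs(): the state, without advancing time (a new reading comes with each control period).
- ctrl.get_image(name): name is "scene" or "top" or "wrist"; returns a dict with "pixels" (480x640x3 uint8, red, green, blue), "depth" (480x640 float32, mm along the optical axis (not along the pixel's ray), 0 where there is no reading), "vertical_fov" (degrees; the focal length in pixels is half the picture's height over the tangent of half this angle, whatever the lens; pixels are square), "cx", "cy" (the principal point, pixels), "xyz" and "attitude" of the camera in the world; the wrist camera has in their place "T_tool_cam" (4x4, takes a point from camera to tool coordinates, whose origin is the TCP and whose axes are the tool frame's). Camera axes: x right, y up, looking along -z (the intrinsics and any distortion apply to the point x, -y, -z); pixel columns grow to the right and rows downward; lengths in mm; the calibration is good to about 2 mm. A picture is of the moment at which its call begins: read the wrist's pose just before it.
- ctrl.close_job(): hands the job in, once; it reports no verdict.
The state is a dict: "t": time; "qpos": joint angles; "qvel": joint speeds; "joint_torque": joint torques, N m; "ee_pos": TCP position; "orientation": TCP orientation; "ft_force": force on the tool from outside, world axes, zero at the start; "moment": the same for the moment, N m; "width": finger opening in mm.
Only numpy, scipy, OpenCV 4.12 (cv2) and the standard library are available. Lean on these libraries where they do the work, as an engineer would, in place of code of your own. Each camera call takes 0.05 s, during which the arm holds its last target.

## Working session

There is one attempt and no reset: what is moved stays moved. The work goes in short steps, Python scripts to look and compute and a tool call to move; the robot and the scene stay as the last step left them, time stands still between calls to the robot, and variables do not carry over. Pictures are saved under pics/ and viewed, and the job is handed in when it is done.

Besides the shell and the picture viewer there is one more tool, called after "Call:" as a command line: name --argument value ..., lists and objects as JSON in quotes. servo_tool: Moves the arm, as the interface text tells. Its arguments: {"type":"object","properties":{"moves":{"type":"string"},"hand":{"type":"number"}},"required":["moves"]}

```bash
mkdir -p pics; ls; cat > h.py <<'E'
import numpy as np, cv2, json
from scipy.spatial.transform import Rotation as R
from workcell import ctrl
def save(name,im): cv2.imwrite('pics/'+name,cv2.cvtColor(im,cv2.COLOR_RGB2BGR))
E
python3 - <<'E'
from h import *
o=ctrl.get_obs(); print(o)
for n in ["scene","top"]:
    d=ctrl.get_image(n); save(n+"0.png",d["pixels"]); np.savez(""+n+"0.npz",**d)
    print(n,{k:v for k,v in d.items() if k not in("pixels","depth")})
E
```

```text
pics
{'t': 0.0, 'qpos': array([-1.22100499e+00,  4.23845954e-01,  1.63068751e+00, -2.06569441e-05,
        1.08860257e+00, -1.90153695e-02]), 'qvel': array([-0.00018584,  0.00016089,  0.0009433 ,  0.00064851,  0.00056791,
        0.00045994]), 'joint_torque': array([-2.66153420e-04, -5.44623220e+01, -2.73670614e+01,  6.44231122e-02,
        2.27117079e-02, -1.10260198e-04]), 'ee_pos': array([ 225.14249952, -582.47185152,  240.89946268]), 'orientation': array([-0.37709727,  2.02173502, -2.01861281]), 'ft_force': array([ 0.33888027, -0.42469417,  0.06261589]), 'moment': array([-0.02001594, -0.00249607,  0.04373626]), 'width': 87.73952726529126}
scene {'vertical_fov': 47.10183835667439, 'cx': 318.46798830135094, 'cy': 239.61020782088534, 'xyz': array([-102.44014847,  539.4587615 ,  653.62385104]), 'attitude': array([ 0.45123587, -1.09351789, -2.14122936])}
top {'vertical_fov': 43.43114890729894, 'cx': 320.83483412448305, 'cy': 239.49204043060513, 'xyz': array([308.67106125, -30.16251007, 951.95099747]), 'attitude': array([ 0.16881294, -0.13111816, -1.57573762])}
```

View pics/scene0.png

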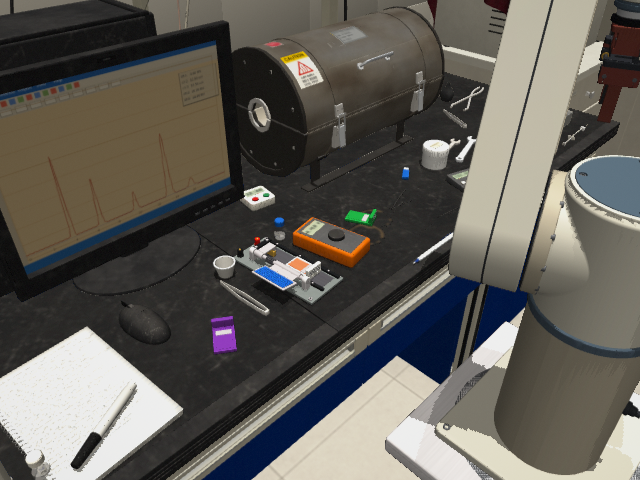

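View pics/top0.png

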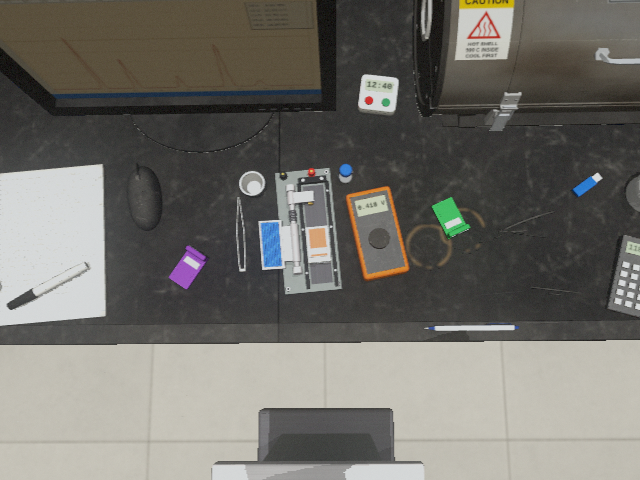

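```bash
cat >> h.py <<'E'
def cam(d,o=None):
    f=240/np.tan(np.radians(d["vertical_fov"])/2)
    if "xyz" in d: Rm=R.from_rotvec(d["attitude"]).as_matrix(); p=np.array(d["xyz"])
    else:
        T=np.array(d["T_tool_cam"]); Rt=R.from_rotvec(o["orientation"]).as_matrix()
        Rm=Rt@T[:3,:3]; p=Rt@T[:3,3]+o["ee_pos"]
    return f,Rm,p
def onplane(d,uv,z,o=None):
    f,Rm,p=cam(d,o); uv=np.atleast_2d(np.array(uv,float))
    r=np.c_[(uv[:,0]-d["cx"])/f,-(uv[:,1]-d["cy"])/f,-np.ones(len(uv))]@Rm.T
    return p+r*((z-p[2])/r[:,2])[:,None]
def cloud(d,o=None):
    f,Rm,p=cam(d,o); v,u=np.mgrid[:480,:640]; D=d["depth"]
    c=np.stack([(u-d["cx"])/f*D,-(v-d["cy"])/f*D,-D],-1)
    return c@Rm.T+p
E
python3 - <<'E'
from h import *
d=dict(np.load("top0.npz"));
im=d["pixels"]; c=im[150:310,220:380]; save("crop0.png",cv2.resize(c,(800,800),interpolation=cv2.INTER_CUBIC)[:600] if 0 else cv2.resize(c,(600,600),interpolation=cv2.INTER_CUBIC))
P=cloud(d)
for uv in [(271,244),(318,240),(240,320),(320,277)]: print(uv,P[uv[1],uv[0]],)
E
```

```text
(271, 244) [479.99314842  68.7206002   33.51128165]
(318, 240) [488.80818029  -3.875379    15.78526423]
(240, 320) [3.65151017e+02 1.20231460e+02 3.54972302e-01]
(320, 277) [430.80984589  -6.40484375   8.3431719 ]
```

View pics/crop0.png

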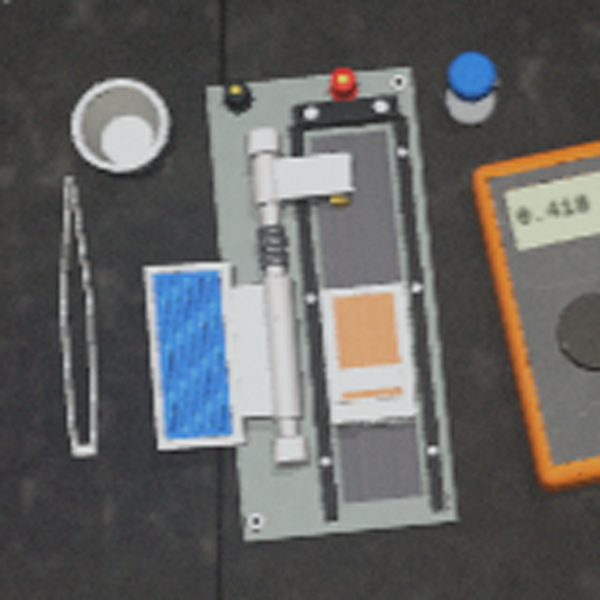

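```bash
python3 - <<'E'
from h import *
d=dict(np.load("top0.npz"))
c=np.array([(207,88),(408,68),(455,519),(246,541)])/3.75+[220,150]
w=onplane(d,c,8)[:,:2]; print(w)
J=np.array([(100,60),(100,-30),(-100,-30),(-100,60)],float)
def fit(A,B):
    a=A-A.mean(0);b=B-B.mean(0); th=np.arctan2((a[:,0]*b[:,1]-a[:,1]*b[:,0]).sum(),(a*b).sum())
    M=np.array([[np.cos(th),-np.sin(th)],[np.sin(th),np.cos(th)]]); t=B.mean(0)-M@A.mean(0); return th,t,M,(A@M.T+t-B)
th,t,M,r=fit(J,w); print(np.degrees(th),t); print(r)
def toj(uv,z): return (onplane(d,np.array(uv)/3.75+[220,150],z)[:,:2]-t)@M
print("carrier front z14",toj([(325,290),(406,284)],14)); print("rear bottom",toj([(333,423),(415,417)],14), toj([(333,423),(415,417)],30))
print("tab",toj([(143,268),(232,263),(245,440),(160,450)],35))
print("foot",toj([(330,203),(349,203)],9))
# tool frame
print(R.from_rotvec(ctrl.get_obs()["orientation"]).as_matrix().round(3))
E
```

```text
[[601.85674455  65.50702613]
 [609.55402297 -22.13053836]
 [412.47278724 -39.75917818]
 [404.16305977  47.85536177]]
5.125484902315148 [508.35171347  -2.07185357]
[[ 0.73487227  1.11493819]
 [ 1.07795289 -0.88762576]
 [-1.0410968  -1.12645046]
 [-0.77172836  0.89913803]]
carrier front z14 [[  3.01016923  15.95619225]
 [  2.07642231 -18.52709275]]
rear bottom [[-54.19273746  17.90787634]
 [-55.13596193 -16.60187756]] [[-56.70372614  17.429433  ]
 [-57.63086065 -16.49163763]]
tab [[ 15.55241136  90.04435409]
 [ 13.86031273  52.88424455]
 [-60.86058093  53.89255199]
 [-61.46652164  89.01506975]]
foot [[41.98270481 10.4042383 ]
 [41.13641467  2.26892224]]
[[-0.933 -0.     0.361]
 [-0.361  0.001 -0.933]
 [-0.    -1.    -0.001]]
```

Call:
servo_tool --moves "0.06 0.15 0 0 0 -4; 0.12 0.3 0 0 0 -8; 0.18 0.45 0 0 0 -12; 0.245 0.611 0 0 0 -16; 0.245 0.611 0 0 0 -16; 0.245 0.611 0 0 0 -16; 0.245 0.611 0 0 0 -16; 0.245 0.611 0 0 0 -16" --hand 40

```text
t: 1.1
ee_pos: [411.7, -116.9, 241.8]
orientation: [-0.097, 2.175, -2.176]
ft_force: [1.1, -0.8, 0.1]
width: 74.3
```

Call:
servo_tool --moves "0 0 0 0 0 0; 0 0 0 0 0 0"

```text
t: 1.35
ee_pos: [411.2, -118.9, 241.5]
orientation: [-0.1, 2.175, -2.175]
ft_force: [0.6, -0.4, 0.6]
width: 74.2
```

Call:
servo_tool --moves "0.03 0.07 0 0 0 0; 0.055 0.14 0 0 0 0; 0.055 0.14 0 0 0 0; 0.055 0.14 0 0 0 0; 0.055 0.14 0 0 0 0" --hand 75

```text
t: 1.98
ee_pos: [465.9, 19.4, 241.4]
orientation: [-0.096, 2.177, -2.177]
ft_force: [0.3, -0.9, -0.3]
width: 62.0
```

```bash
python3 - <<'E'
from h import *
o=ctrl.get_obs(); d=ctrl.get_image("wrist"); print(o["ee_pos"],o["width"],R.from_rotvec(o["orientation"]).as_matrix().round(3),d["T_tool_cam"])
save("w1.png",d["pixels"]); np.savez("w1.npz",**d); np.savez("o1.npz",**o)
E
```

```text
[465.89562508  19.37906386 241.39538581] 62.00162165232166 [[-0.996 -0.001  0.087]
 [-0.087 -0.    -0.996]
 [ 0.001 -1.     0.   ]] [[ 5.96320019e-05 -9.52253174e-01 -3.05309497e-01 -8.50917284e+01]
 [ 4.46019600e-04  3.05309493e-01 -9.52253073e-01 -1.43735567e+02]
 [ 9.99999899e-01 -7.93892629e-05  4.42929796e-04  7.80677181e-01]
 [ 0.00000000e+00  0.00000000e+00  0.00000000e+00  1.00000000e+00]]
```

View pics/w1.png

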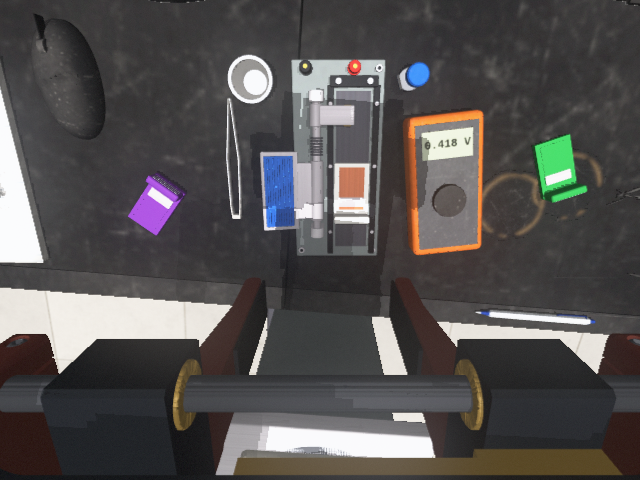

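```bash
python3 - <<'E'
from h import *
d=dict(np.load("w1.npz")); o=dict(np.load("o1.npz")); print(d.keys(), d["vertical_fov"],d["cx"],d["cy"])
save("w1c.png",cv2.resize(d["pixels"][50:265,240:400],None,fx=3.5/1.3,fy=3.5/1.3,interpolation=cv2.INTER_CUBIC))
E
```

```text
dict_keys(['pixels', 'depth', 'vertical_fov', 'cx', 'cy', 'T_tool_cam']) 67.49516111548824 327.67658997968164 236.3723306767694
```

View pics/w1c.png

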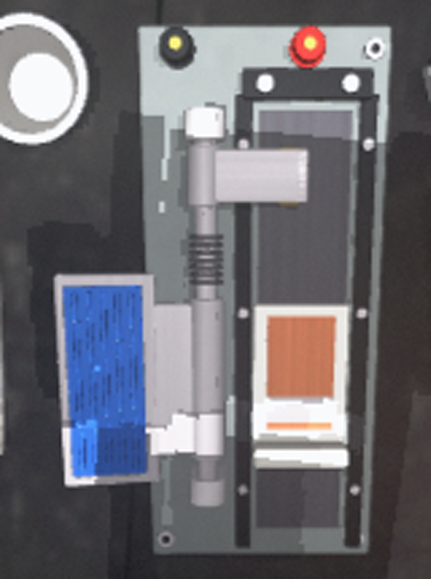

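```bash
cat >> h.py <<'E'
def fit(A,B):
    a=A-A.mean(0);b=B-B.mean(0); th=np.arctan2((a[:,0]*b[:,1]-a[:,1]*b[:,0]).sum(),(a*b).sum())
    M=np.array([[np.cos(th),-np.sin(th)],[np.sin(th),np.cos(th)]]); t=B.mean(0)-M@A.mean(0); return th,t,M,(A@M.T+t-B)
E
python3 - <<'E'
from h import *
d=dict(np.load("w1.npz")); o=dict(np.load("o1.npz"))
s=3.5/1.3; px=lambda c: (np.array(c,float)+.5)/s-.5+[240,50]
w=onplane(d,px([(139,27),(391,28),(368,552),(154,551)]),8,o)[:,:2]
J=np.array([(100,60),(100,-30),(-100,-30),(-100,60)],float)
th,t,M,r=fit(J,w); print(np.degrees(th),t); print(r)
toj=lambda uv,z:(onplane(d,px(uv),z,o)[:,:2]-t)@M
print("ledge rear top",toj([(254,467),(347,467)],30),"ledge front top",toj([(254,449),(347,449)],30)); print("front",toj([(254,307),(349,307)],14))
print("tab",toj([(56,276),(153,276),(160,480),(66,486)],35), "foot",toj([(280,206),(298,206)],9))
E
```

```text
4.987983198223323 [509.48907602  -2.56873958]
[[ 0.87687062  0.43642324]
 [ 1.24658751 -0.41054229]
 [-0.81739983 -0.44714908]
 [-1.3060583   0.42126813]]
ledge rear top [[-56.23015981  18.453151  ]
 [-56.21746064 -16.99108385]] ledge front top [[-49.15001665  18.49371801]
 [-49.13749899 -16.74206333]]
front [[  2.12086968  18.52058048]
 [  2.13282344 -17.42712468]]
tab [[ 15.26154437  88.95413792]
 [ 15.27278828  54.65684424]
 [-59.92864801  53.98893688]
 [-62.30695327  89.59076776]] foot [[38.59817601  8.98000208]
 [38.60030108  2.28809151]]
```

Call:
servo_tool --moves "-0.012 0.005 -0.05 0 0 -8; -0.023 0.01 -0.1 0 0 -15; -0.023 0.01 -0.15 0 0 -15; -0.023 0.01 -0.15 0 0 -15; -0.023 0.01 -0.15 0 0 -15; -0.023 0.01 -0.15 0 0 -15" --hand 63

```text
t: 2.78
ee_pos: [445.0, 30.8, 93.7]
orientation: [-0.189, -2.133, 2.132]
ft_force: [-0.1, -0.3, 0.8]
width: 66.0
```

```bash
python3 - <<'E'
from h import *
o=ctrl.get_obs(); d=ctrl.get_image("wrist"); print(o["ee_pos"],o["width"],R.from_rotvec(o["orientation"]).as_matrix().round(3),o["ft_force"])
save("w2.png",d["pixels"]); np.savez("w2.npz",**d); np.savez("o2.npz",**o)
d=ctrl.get_image("scene"); save("s2.png",cv2.resize(d["pixels"][200:340,190:390],None,fx=4,fy=4))
E
```

```text
[444.97423681  30.82304067  93.70251309] 66.02134198521047 [[-0.985  0.004 -0.172]
 [ 0.172  0.    -0.985]
 [-0.004 -1.    -0.001]] [-0.14109892 -0.27667044  0.77387676]
```

View pics/w2.png

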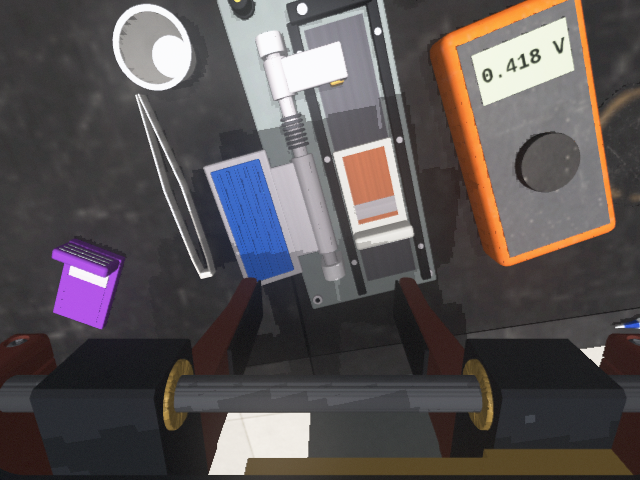

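View pics/s2.png

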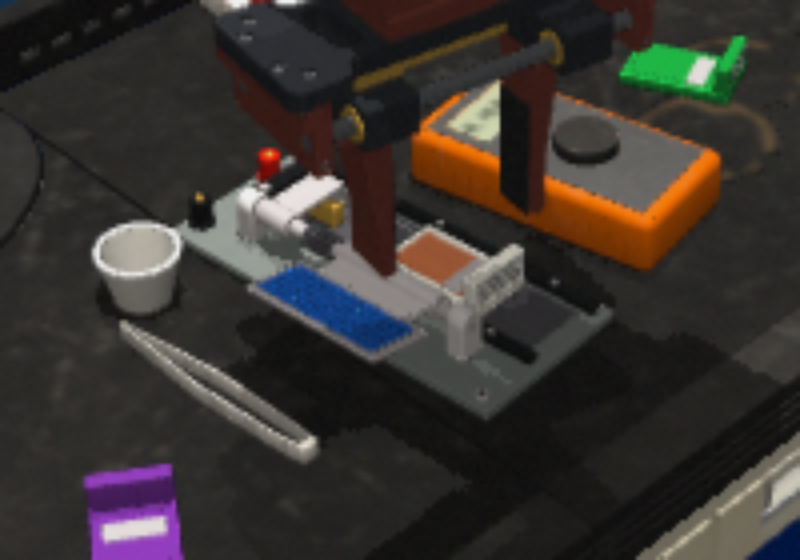

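```bash
python3 - <<'E'
from h import *
d=dict(np.load("w2.npz")); o=dict(np.load("o2.npz"))
t=np.array([509,-2.4]); a=np.radians(5); M=np.array([[np.cos(a),-np.sin(a)],[np.sin(a),np.cos(a)]])
toj=lambda uv,z:(onplane(d,uv,z,o)[:,:2]-t)@M
print("ledge rear top",toj([(357,248),(413,236)],30)); print("ledge front top", toj([(354,237),(409,226)],30))
print("tab",toj([(205,168),(262,150),(301,270),(250,284)],35)); print("base corner",toj([(314,307),(436,278)],8)); 
f,Rm,p=cam(d,o); T=R.from_rotvec(o["orientation"]).as_matrix()
for z in (-39.75,-33,33,39.75):
  for x in(-10,10):
    w=T@[x,19,z]+o["ee_pos"]; c=Rm.T@(w-p); print(z,x,"jig",(w[:2]-t)@M,w[2],"px",d["cx"]+f*c[0]/-c[2],d["cy"]-f*c[1]/-c[2])
save("w2c.png",cv2.resize(d["pixels"][180:340,190:450],None,fx=3,fy=3))
E
```

```text
ledge rear top [[-54.50733387  17.94881333]
 [-55.73029308 -16.66085743]]
ledge front top [[-47.15809571  18.05652256]
 [-48.90724308 -15.52314552]]
tab [[ 15.1806006   88.90371807]
 [ 16.32136789  55.08424462]
 [-57.75352259  54.24919884]
 [-58.64083712  87.32728178]]
base corner [[-98.08556521  58.29705893]
 [-98.1372618  -29.8535301 ]]
-39.75 -10 jig [-40.92266896  74.51337644] 74.77507254652946 px 246.46543423831469 280.72731063089736
-39.75 10 jig [-60.24960405  79.65763526] 74.69645096682663 px 249.16276156423532 316.4236647882051
-33 -10 jig [-42.65884778  67.99048202] 74.76945259429667 px 260.09065644937067 280.72774227233697
-33 10 jig [-61.98578286  73.13474085] 74.69083101459383 px 262.3358616505603 316.4243667556706
33 -10 jig [-59.63481842   4.21106998] 74.71450195024256 px 393.3268952073405 280.7319631416195
33 10 jig [-78.96175351   9.3553288 ] 74.63588037053974 px 391.15057771823723 316.43123102749416
39.75 -10 jig [-61.37099724  -2.31182444] 74.70888199800976 px 406.95454013263844 280.73239485980963
39.75 10 jig [-80.69793233   2.83243439] 74.63026041830693 px 404.32594238846605 316.4319331156347
```

View pics/w2c.png

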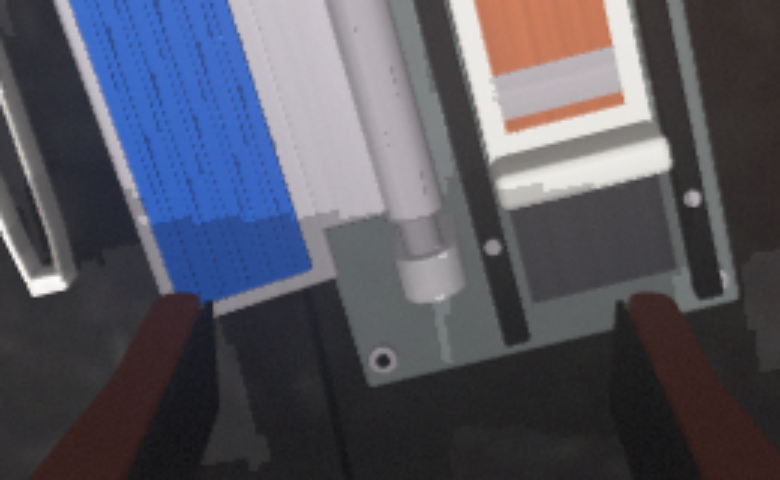

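Call:
servo_tool --moves "-0.001 0.001 -0.02 0 0 0; -0.001 0.001 -0.034 0 0 0; -0.001 0.001 -0.034 0 0 0; -0.001 0.001 -0.034 0 0 0"

```text
t: 3.38
ee_pos: [442.6, 32.2, 58.0]
orientation: [-0.184, -2.132, 2.131]
ft_force: [0.4, -0.2, 0.6]
width: 65.7
```

Call:
servo_tool --moves "0 0 -0.003 0 0 0; 0 0 -0.006 0 0 0; 0 0 -0.008 0 0 0; 0 0 -0.008 0 0 0"

```text
t: 3.88
ee_pos: [442.7, 32.3, 49.7]
orientation: [-0.185, -2.132, 2.131]
ft_force: [1.1, 2.1, 5.7]
width: 66.2
```

Call:
servo_tool --moves "0 0 -0.003 0 0 0; 0 0 -0.005 0 0 0; 0 0 -0.005 0 0 0"

```text
t: 4.25
ee_pos: [442.8, 32.3, 44.7]
orientation: [-0.185, -2.132, 2.131]
ft_force: [1.6, 3.5, 5.9]
width: 66.0
```

Call:
servo_tool --moves "0 0 -0.002 0 0 0; 0 0 -0.003 0 0 0; 0 0 -0.003 0 0 0"

```text
t: 4.62
ee_pos: [442.8, 32.2, 41.7]
orientation: [-0.185, -2.132, 2.132]
ft_force: [0.5, 0.9, 6.4]
width: 66.1
```

Call:
servo_tool --moves "0 0 -0.001 0 0 0; 0 0 -0.001 0 0 0; 0 0 -0.001 0 0 0"

```text
t: 5.0
ee_pos: [442.8, 32.1, 40.8]
orientation: [-0.185, -2.132, 2.132]
ft_force: [0.8, 1.5, 6.7]
width: 66.5
```

```bash
python3 - <<'E'
from h import *
o=ctrl.get_obs(); d=ctrl.get_image("wrist"); print(o["ee_pos"],o["ft_force"],o["moment"])
save("w3.png",d["pixels"])
d=ctrl.get_image("scene"); save("s3.png",cv2.resize(d["pixels"][200:340,190:390],None,fx=4,fy=4))
E
```

```text
[442.79243071  32.10425806  40.80954233] [0.75333568 1.48836804 6.69961814] [ 0.52352393 -0.13271866 -0.02534384]
```

View pics/w3.png

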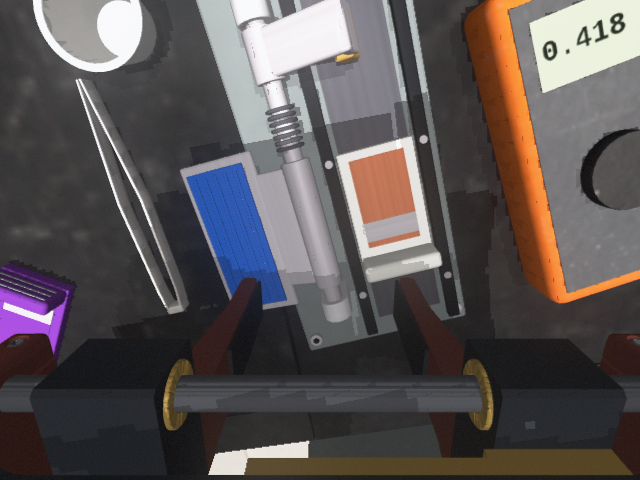

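View pics/s3.png

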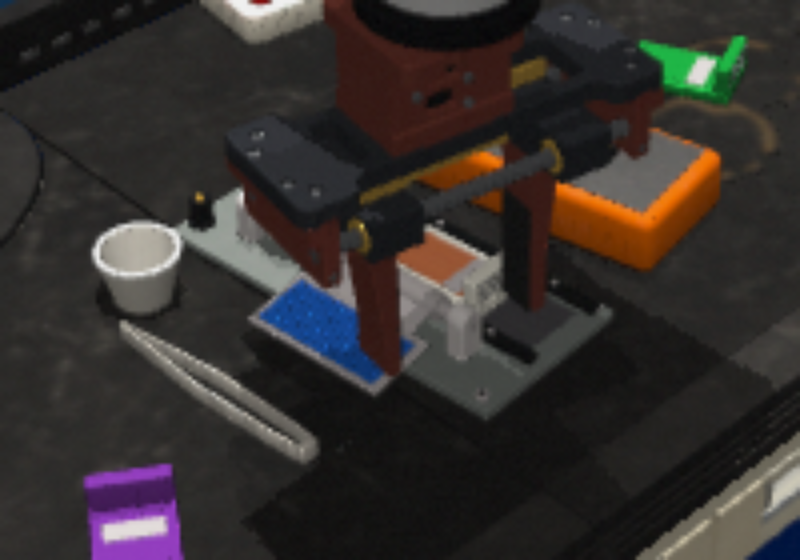

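Call:
servo_tool --moves "0 0 -0.001 0 0 0; 0 0 -0.0015 0 0 0; 0 0 -0.0015 0 0 0"

```text
t: 5.48
ee_pos: [442.9, 32.1, 39.8]
orientation: [-0.185, -2.132, 2.132]
ft_force: [-0.6, 0.8, 16.8]
width: 66.1
```

Call:
servo_tool --moves "0.003 0.0003 0.0003 0 0 0; 0.006 0.0005 0.0003 0 0 0; 0.009 0.0008 0.0003 0 0 0; 0.012 0.001 0.0003 0 0 0; 0.015 0.0013 0.0003 0 0 0; 0.018 0.0016 0.0003 0 0 0; 0.018 0.0016 0.0003 0 0 0"

```text
t: 6.35
ee_pos: [445.2, 32.6, 38.7]
orientation: [-0.148, -2.115, 2.125]
ft_force: [-37.4, -5.9, 51.9]
width: 66.4
```

```bash
python3 - <<'E'
from h import *
o=ctrl.get_obs(); d=ctrl.get_image("wrist"); print(o["ee_pos"],o["ft_force"],o["moment"])
save("w4.png",d["pixels"])
E
```

```text
[445.24103465  32.64543791  38.74460271] [-37.42619426  -5.92299274  51.85840642] [0.80554219 6.56583926 1.1726146 ]
```

View pics/w4.png

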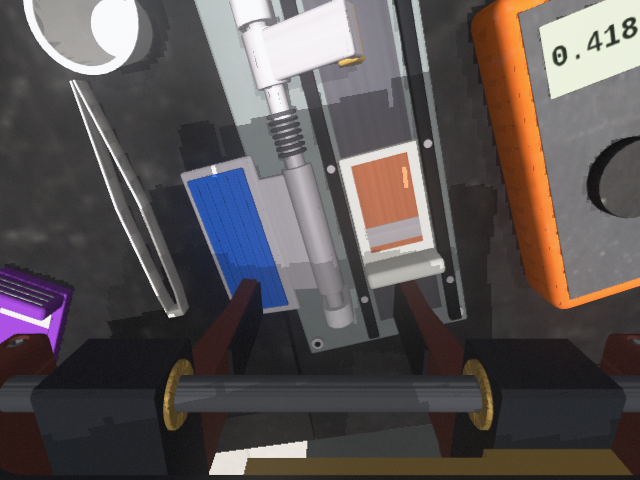

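Call:
servo_tool --moves "-0.015 -0.0013 0.0007 0 0 0; -0.015 -0.0013 0.0007 0 0 0; -0.015 -0.0013 0.0007 0 0 0; -0.015 -0.0013 0.0007 0 0 0"

```text
t: 6.9
ee_pos: [442.5, 32.2, 40.0]
orientation: [-0.177, -2.128, 2.13]
ft_force: [-7.8, -0.7, 14.5]
width: 66.2
```

Call:
servo_tool --moves "0 0 0.0005 0 0 0; 0 0 0.001 0 0 0; 0 0 0.001 0 0 0"

```text
t: 7.28
ee_pos: [442.5, 32.2, 40.7]
orientation: [-0.177, -2.128, 2.13]
ft_force: [-5.2, 0.3, 6.7]
width: 66.0
```

Call:
servo_tool --moves "0.001 0.0001 0 0 0 0; 0.002 0.0002 0 0 0 0; 0.003 0.0003 0 0 0 0; 0.003 0.0003 0 0 0 0"

```text
t: 7.78
ee_pos: [445.6, 32.5, 40.6]
orientation: [-0.177, -2.128, 2.13]
ft_force: [-5.2, 0.4, 7.4]
width: 65.9
```

```bash
python3 - <<'E'
from h import *
o=ctrl.get_obs(); print(o["ee_pos"],o["ft_force"],o["moment"],R.from_rotvec(o["orientation"]).as_matrix().round(3)); print(o["qpos"],o["joint_torque"])
E
```

```text
[445.56483837  32.48401882  40.62652545] [-5.24005585  0.37109024  7.42092929] [0.36191298 0.94961892 0.14638592] [[-0.985 -0.006 -0.171]
 [ 0.171 -0.001 -0.985]
 [ 0.005 -1.     0.001]]
[ 4.63157351e-02  5.38704946e-01  2.11393819e+00 -5.80648265e-04
  4.94561647e-01  1.78916796e+00] [-5.38263973e-01 -4.32269311e+01 -1.42426792e+01 -3.91120173e-02
 -1.67637102e+00  1.87293417e-01]
```

Call:
servo_tool --moves "0.002 0.0002 0.001 0 0 0; 0.004 0.0004 0.001 0 0 0; 0.006 0.0005 0.001 0 0 0; 0.008 0.0007 0.001 0 0 0; 0.010 0.0009 0.001 0 0 0; 0.012 0.001 0.001 0 0 0; 0.012 0.001 0.001 0 0 0"

```text
t: 8.65
ee_pos: [457.5, 33.5, 41.6]
orientation: [-0.177, -2.128, 2.13]
ft_force: [-5.6, -0.2, 6.3]
width: 65.9
```

Call:
servo_tool --moves "0.002 0.0002 0 0 0 0.5; 0.004 0.0004 0 0 0 1; 0.006 0.0005 0 0 0 1.5; 0.008 0.0007 0 0 0 2; 0.010 0.0009 0 0 0 2.5; 0.012 0.001 0 0 0 3; 0.014 0.0012 0 0 0 3.5; 0.016 0.0014 0 0 0 4"

```text
t: 9.65
ee_pos: [472.9, 34.8, 41.5]
orientation: [-0.103, -2.165, 2.167]
ft_force: [-6.8, 0.5, 8.9]
width: 65.9
```

```bash
python3 - <<'E'
from h import *
o=ctrl.get_obs(); d=ctrl.get_image("wrist"); print(o["ee_pos"],o["ft_force"],o["moment"],o["width"])
save("w5.png",d["pixels"])
E
```

```text
[472.92856349  34.77184198  41.4770914 ] [-6.81381488  0.50511735  8.87790341] [0.09466356 1.19576755 0.06951384] 65.8853323915176
```

View pics/w5.png

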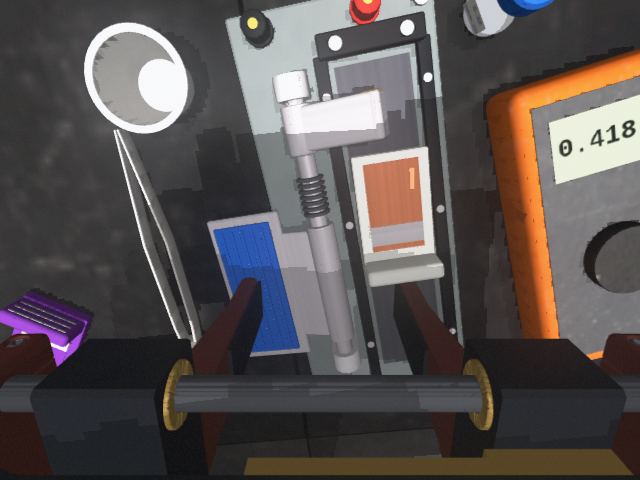

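Call:
servo_tool --moves "0.002 0.0002 0.0005 0 0 0.5; 0.004 0.0004 0.0005 0 0 1; 0.006 0.0005 0.0005 0 0 1.5; 0.008 0.0007 0.0005 0 0 2; 0.010 0.0009 0.0005 0 0 2.5; 0.012 0.001 0.0005 0 0 3; 0.014 0.0012 0.0005 0 0 3.5; 0.016 0.0014 0.0005 0 0 4"

```text
t: 10.7
ee_pos: [489.3, 36.2, 41.9]
orientation: [-0.028, -2.201, 2.203]
ft_force: [-5.9, 0.2, 7.5]
width: 66.3
```

```bash
python3 - <<'E'
from h import *
o=ctrl.get_obs(); d=ctrl.get_image("wrist"); print(o["ee_pos"],o["ft_force"],o["moment"],o["width"])
save("w6.png",d["pixels"])
E
```

```text
[489.25792029  36.18646087  41.94531874] [-5.8623101   0.22047326  7.50018172] [0.12713159 1.12661543 0.1604598 ] 66.31546975349035
```

View pics/w6.png

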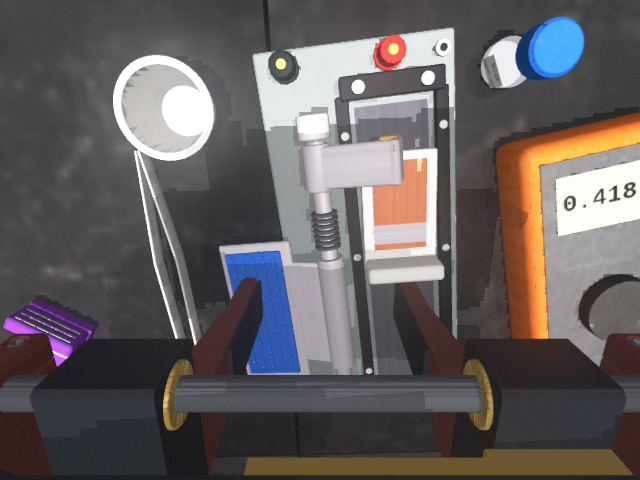

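Call:
servo_tool --moves "0.002 0.0002 0 0 0 0.5; 0.004 0.0004 0 0 0 1; 0.006 0.0005 0 0 0 1.5; 0.008 0.0007 0 0 0 2; 0.010 0.0009 0 0 0 2.5; 0.012 0.001 0 0 0 3; 0.014 0.0012 0 0 0 3.5; 0.014 0.0012 0 0 0 4"

```text
t: 11.75
ee_pos: [503.7, 37.4, 42.0]
orientation: [-0.048, 2.204, -2.206]
ft_force: [-4.6, -0.7, 6.2]
width: 66.2
```

```bash
python3 - <<'E'
from h import *
o=ctrl.get_obs(); d=ctrl.get_image("wrist"); print(o["ee_pos"],o["ft_force"],o["moment"],o["width"])
save("w7.png",d["pixels"])
E
```

```text
[503.68037638  37.40230121  41.99002981] [-4.64942193 -0.70140176  6.24729844] [0.19518441 0.89946857 0.13028778] 66.22147876582873
```

View pics/w7.png

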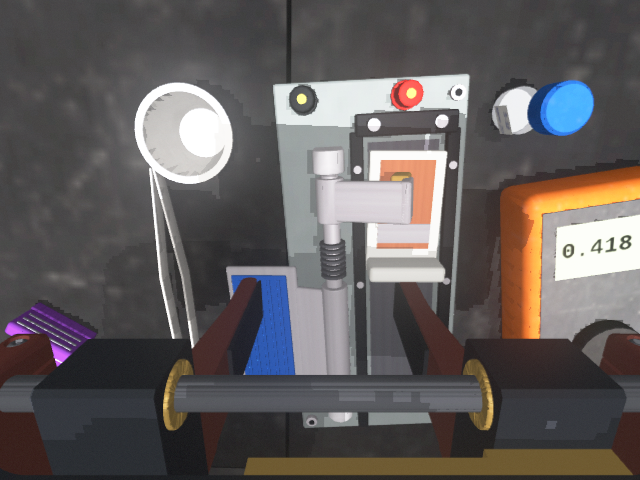

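Call:
servo_tool --moves "0.001 0.0001 0 0 0 0.5; 0.002 0.0002 0 0 0 1; 0.003 0.0003 0 0 0 1.5; 0.004 0.0004 0 0 0 2; 0.005 0.0004 0 0 0 2; 0.005 0.0004 0 0 0 2"

```text
t: 12.55
ee_pos: [508.5, 37.8, 41.9]
orientation: [-0.086, 2.187, -2.188]
ft_force: [-6.1, -0.5, 5.8]
width: 65.7
```

Call:
servo_tool --moves "0.001 0.0001 0 0 0 0; 0.002 0.0002 0 0 0 0; 0.002 0.0002 0 0 0 0"

```text
t: 12.92
ee_pos: [509.8, 37.9, 41.9]
orientation: [-0.087, 2.187, -2.188]
ft_force: [-7.5, -0.9, 7.9]
width: 66.0
```

Call:
servo_tool --moves "0.001 0.0001 0 0 0 0; 0.002 0.0002 0 0 0 0; 0.002 0.0002 0 0 0 0"

```text
t: 13.3
ee_pos: [510.0, 37.9, 41.7]
orientation: [-0.091, 2.189, -2.191]
ft_force: [-12.6, -1.4, 12.6]
width: 66.0
```

```bash
python3 - <<'E'
from h import *
o=ctrl.get_obs(); d=ctrl.get_image("wrist"); print(o["ee_pos"],o["ft_force"],o["moment"],o["width"])
save("w8.png",cv2.resize(d["pixels"][60:320,210:510],None,fx=2.2,fy=2.2,interpolation=cv2.INTER_CUBIC))
E
```

```text
[509.97151438  37.92815188  41.72537068] [-12.61686619  -1.36260103  12.62049006] [-0.23427309  2.14183342 -0.16671129] 66.03957300921888
```

View pics/w8.png

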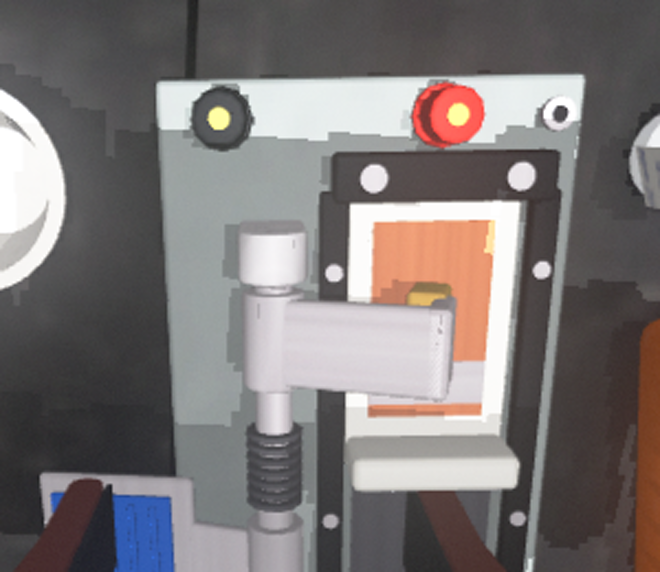

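Call:
servo_tool --moves "0.0005 0 0.0003 0 0 0; 0.001 0.0001 0.0005 0 0 0; 0.001 0.0001 0.0005 0 0 0"

```text
t: 13.72
ee_pos: [510.0, 37.9, 41.8]
orientation: [-0.093, 2.19, -2.192]
ft_force: [-12.6, -0.8, 9.5]
width: 66.2
```

```bash
python3 - <<'E'
from h import *
o=ctrl.get_obs(); d=ctrl.get_image("wrist"); print(o["ee_pos"],o["ft_force"],o["moment"],o["width"])
save("w9.png",cv2.resize(d["pixels"][120:300,350:470],None,fx=3.3,fy=3.3,interpolation=cv2.INTER_NEAREST))
print(d["pixels"][145:165,385:425:10].sum(-1)//3)
print(onplane(d,[(405,153),(405,281)],14,o), onplane(d,[(405,281)],30,o))
E
```

```text
[510.03093707  37.94585593  41.78617166] [-12.56878432  -0.82654009   9.52993492] [-0.19411821  2.29850995 -0.14326911] 66.16845080984297
[[ 93  78  77  76]
 [ 78  79  79  75]
 [ 78  78  76  77]
 [ 78  79  77  75]
 [ 77  78  78  75]
 [ 78  75  73  72]
 [ 83  94 124 126]
 [165 186 248 248]
 [251 233 252 252]
 [252 252 252 252]
 [252 252 252 252]
 [252 252 252 252]
 [252 252 252 252]
 [252 252 252 252]
 [251 250 250 250]
 [239 219 221 191]
 [169 172 170 165]
 [170 172 171 165]
 [170 173 171 166]
 [170 173 171 164]]
[[583.15894826   6.53148099  14.        ]
 [518.26558513  -2.62195322  14.        ]] [[525.64004799   1.70336062  30.        ]]
```

View pics/w9.png

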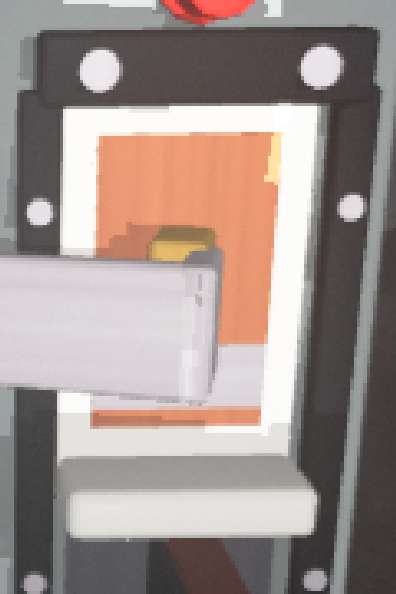

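Call:
servo_tool --moves "-0.003 -0.0003 0 0 0 0; -0.006 -0.0005 0 0 0 0; -0.009 -0.0008 0 0 0 0; -0.012 -0.001 0 0 0 0; -0.012 -0.001 0 0 0 0"

```text
t: 14.4
ee_pos: [506.5, 37.6, 43.8]
orientation: [-0.073, 2.183, -2.183]
ft_force: [3.8, 1.0, 6.2]
width: 66.3
```

```bash
python3 - <<'E'
from h import *
o=ctrl.get_obs(); d=ctrl.get_image("wrist"); print(o["ee_pos"],o["ft_force"],o["moment"],o["width"])
save("w10.png",d["pixels"])
E
```

```text
[506.47551326  37.64503805  43.84552908] [3.83567933 1.04071572 6.17730009] [ 0.41501366 -0.64459745 -0.13986287] 66.31117057812014
```

View pics/w10.png

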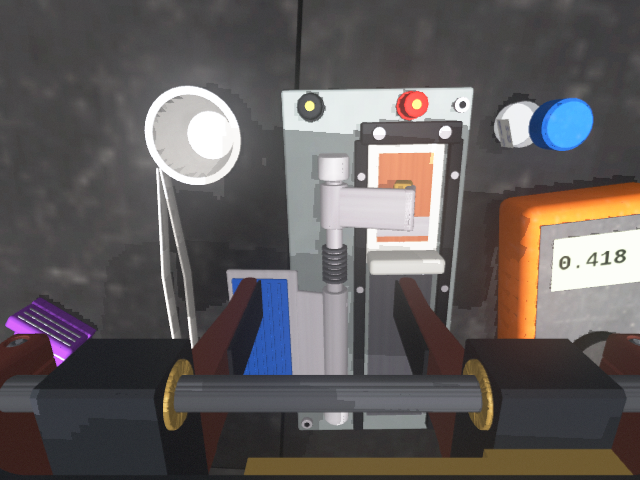

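Call:
servo_tool --moves "0 0 0.005 0 0 0; 0 0 0.01 0 0 0; 0 0 0.015 0 0 0; 0 0 0.025 0 0 0; 0 0 0.045 0 0 0; 0 0 0.07 0 0 0; 0 0 0.1 0 0 0; 0 0 0.1 0 0 0"

```text
t: 15.45
ee_pos: [505.6, 37.7, 145.4]
orientation: [-0.074, 2.183, -2.183]
ft_force: [-0.2, 0.1, -0.3]
width: 66.2
```

Call:
servo_tool --moves "-0.03 0 0.03 0 0 0; -0.06 0 0.06 0 0 0; -0.06 0 0.06 0 0 0; -0.06 0 0.06 0 0 0"

```text
t: 15.95
ee_pos: [444.8, 37.6, 202.6]
orientation: [-0.079, 2.185, -2.185]
ft_force: [0.5, 0.4, 0.6]
width: 66.0
```

```bash
python3 - <<'E'
from h import *
o=ctrl.get_obs(); d=ctrl.get_image("wrist"); print(o["t"],o["ee_pos"],o["ft_force"])
save("w11.png",d["pixels"]); save("w11c.png",cv2.resize(d["pixels"][30:230,260:420],None,fx=3,fy=3,interpolation=cv2.INTER_CUBIC))
s=ctrl.get_image("scene"); save("s11.png",cv2.resize(s["pixels"][200:340,190:390],None,fx=4,fy=4,interpolation=cv2.INTER_CUBIC))
E
```

```text
15.95 [444.78002267  37.64776156 202.55451201] [0.46724312 0.43198291 0.57565155]
```

View pics/w11.png

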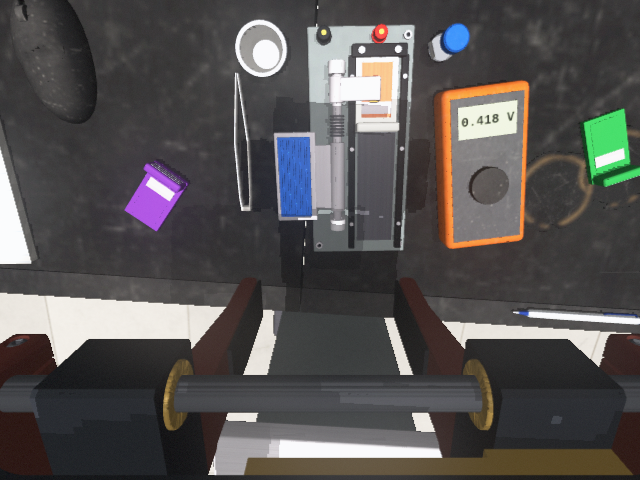

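View pics/w11c.png

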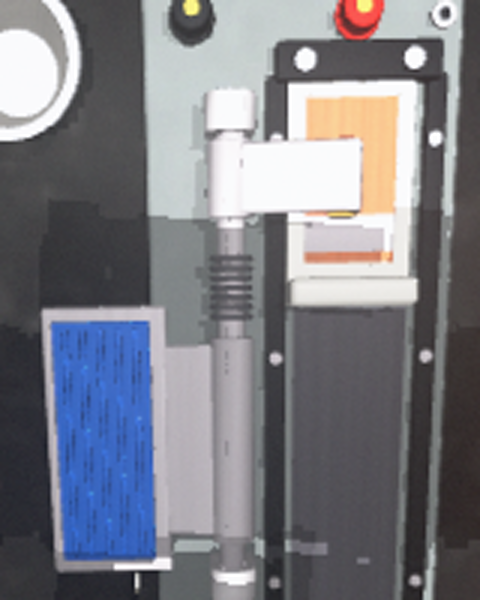

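View pics/s11.png

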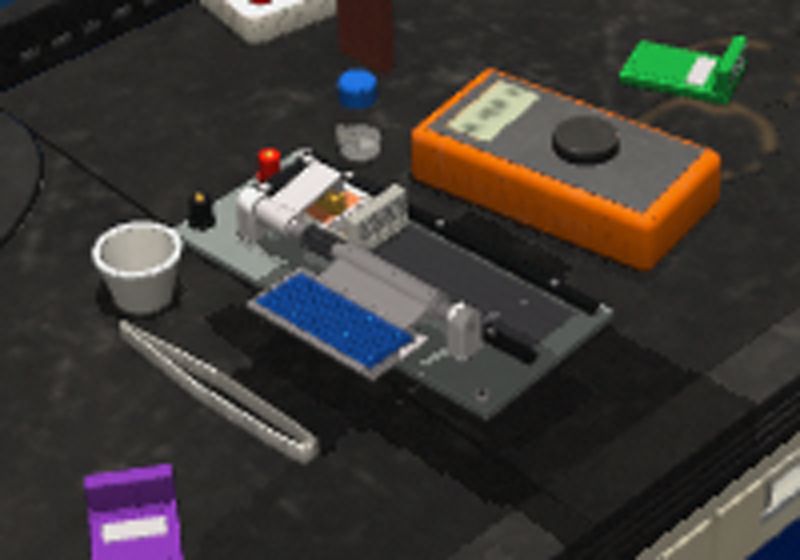

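```bash
python3 - <<'E'
from h import *
i=cv2.imread('pics/w11.png').astype(int).sum(-1)//3
print(i[50:64,360:396:6])
E
```

```text
[[251  86  84  83  82  81]
 [251  85  87  85  83  82]
 [246  87  88  84  82  80]
 [127  86  87  86  84  84]
 [ 90  87  87  85  83  83]
 [ 88  83  79  74  71  67]
 [ 74  83  98 105 103 127]
 [150 173 220 230 230 251]
 [251 251 251 251 251 251]
 [251 251 251 251 251 251]
 [251 251 251 251 251 251]
 [251 250 250 250 250 249]
 [251 231 234 216 216 201]
 [251 200 202 199 199 200]]
```

```bash
python3 -c "
from h import *
print(ctrl.close_job())"
```

```text
the job is handed in; nothing more can be done
None
```

The coupon carrier is loaded and clamped, and I handed the job in at about 16 s of the 51 s allowed. I pressed the thumb tab to its lower limit with the left fingertip. The right fingertip pushed the carrier's ledge with the tab held down. At the stop I backed the fingers about 4 mm off the ledge and lifted straight up so the clip shut.

**Went wrong:** On the first push I pressed the tab too hard. The finger stuck on it by friction, and the wrist force rose to about 64 N, against the 120 N limit. I backed off, eased the pressure to about 7 N and continued. The tab finger was then about 1 to 2 mm above its limit, rising to about 3 mm as I backed off the ledge. I judge that kept the foot clear, but I had no reading of the clip angle.

**Last checks:**
- **Carrier home:** The push stalled with the force rising at the expected spot. The close-up showed no gap at the stop, and the brightness profile after release looked the same.
- **Clamp:** The wrist and scene pictures show the tab back up and the foot down on the coupon.
- **Bystanders:** The multimeter, tweezers, crucible, vial and both look-alikes look undisturbed by eye. I did not measure their positions.
- **Robot:** It was clear of everything, with under 1 N at the wrist.

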